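Take the open cup out of the egg-poaching pan

TASK

The pan's handle sticks out over the front edge of the worktop, where it would be caught in passing: first swing it inward until the whole handle lies back over the worktop. Then take the open cup by its hoop, lift it straight up out of its socket and set it down upright in the middle of the wooden trivet, without dropping it. Leave both lidded cups seated in the pan, and do not disturb the beaker, the pepper mill or the drink can.

Things in the scene. Friction and masses are not known exactly. Their poses are not given: they have to be found in the camera images.
- open_cup: open, empty steel cup with a fixed hoop over it, the only one without a lid, in any of the pan's three sockets; 120 g. Origin: centre of its underside, z up, x along the hoop's bar. Body 59 mm across, 30 mm high, then a rim 69 mm across (z 30-33 mm). Hoop's black top bar: 46 mm long (x), 10 mm thick (y), z 58-68 mm, legs clear of its middle 36 mm; pinch it across y from above
- lidded_cup_1: cup of the same body and rim, closed by a fixed steel lid with a small black knob; 52 mm high over all, origin at the centre of its underside, z up; loose, stays seated in the pan
- lidded_cup_2: second lidded cup, same as lidded_cup_1
- pan (a joint): turning of the pan on the hotplate about the upright axis through pan_centre, rad; 0 at the start (handle out over the edge), grows counter-clockwise seen from above as the handle swings inward, about parallel to the edge at 0.85; stop at 1.25. Takes about 0.15 N m, stays where left; the cups ride round with it. The pan cannot shift or lift
- pan_centre (a point): on the pan's turning axis at its underside, 45 mm over the worktop; turns with the pan, x along the handle, z up. Steel pan 180 mm across, 44 mm high, on a hotplate 184 mm across. Three ring sockets, 44 mm from the axis at +60, 180, -60 degrees from the handle: 63 mm inside, 22 mm deep, tops 46 mm over this point; a seated cup's origin is 16 mm over it
- handle_grip (a point): middle of the pan's black handle, 160 mm out from the turning axis and 83 mm over the worktop; x points outward along the handle, z up. Handle 110 mm long (105 to 215 mm from the axis), 20 mm wide, 18 mm high
- handle_tip (a point): middle of the handle's outer end, 215 mm out from the turning axis, 83 mm over the worktop; x outward along the handle
- worktop_edge: aluminium trim, 950 mm long, 10 mm wide and 3 mm high, along the worktop's front edge, fixed; origin on the very edge, x along the edge towards the robot's right, y inward over the worktop, z up. The oven's door bar stands about 0.27 m in from the edge, 0.2 m high
- trivet: round wooden trivet, 140 mm in diameter, 12 mm thick, fixed to the worktop; origin at the centre of its underside, z up
- pepper_mill: wooden pepper mill, 58 mm in diameter, 170 mm tall, bystander; origin at the centre of its underside
- beaker: white stoneware beaker, 67 mm in diameter, 96 mm tall, bystander; origin at the centre of its underside
- drink_can: drink can, 53 mm in diameter, 134 mm tall, bystander; origin at the centre of its underside

How it is judged (in metres and radians):
On the way, in this order (a step that is already met when the one before it is completed fails the run):
1. the handle has been swung in over the worktop, with the open cup still in its socket (y of handle_tip in the frame of worktop_edge above 0.012 m and height (world z) of open_cup below 0.067 m), for 0.2 s.
2. the open cup has been lifted upright clear of its socket and the pan (height (world z) of open_cup above 0.1 m and angle between open_cup's own z axis and vertical below 0.4 rad and contact force between the fingers and open_cup above 0.3 N), for 0.1 s.
3. the open cup stands on the trivet while still held: set down, not dropped (horizontal distance between open_cup and trivet below 0.038 m and height (world z) of open_cup between 0.008 and 0.018 m and angle between open_cup's own z axis and vertical below 0.1 rad and contact force between the fingers and open_cup above 0.3 N), for 0.05 s.
At the end, for the whole second after the job is handed in: The whole handle is back over the worktop (the middle of its tip at least 12 mm inside the front edge); the open cup rests on the trivet, upright within 0.1 rad, centre within 38 mm of the trivet's; both lidded cups sit in their sockets (y of handle_tip in the frame of worktop_edge above 0.012 m and horizontal distance between open_cup and trivet below 0.038 m and height (world z) of open_cup between 0.008 and 0.018 m and angle between each of open_cup, lidded_cup_1, lidded_cup_2's own z axis and vertical below 0.1 rad and linear speed of open_cup below 0.02 m/s and height (world z) of each of lidded_cup_1, lidded_cup_2 below 0.067 m and horizontal distance between each of lidded_cup_1, lidded_cup_2 and pan_centre below 0.052 m); the robot touches nothing.
It fails at once if a lidded cup is lifted out of its socket (raised more than 15 mm) (height (world z) of any of lidded_cup_1, lidded_cup_2 above 0.076 m).
It fails at once if the open cup is tipped by more than 0.6 rad (angle between open_cup's own z axis and vertical above 0.6 rad).
It fails at once if a bystander is moved by more than 30 mm (distance of any of pepper_mill, beaker, drink_can from where it was at the start of the episode above 0.03 m).
It also fails if it takes over 58 s, if anything falls off the work surface, if the arm or the gripper's body presses on something with over 40 N, if the wrist force passes 120 N, or if a joint passes its speed limit or range.

ROBOT

A 6-joint arm with a two-finger parallel gripper is mounted at the origin on a cart in front of the work surface, level with it; the furniture and walls round the work are solid. World frame = base frame: x ahead of the robot, y to its left, z up, the work surface at z = 0. Lengths are in mm, angles in rad, forces in N, time in s.
With the tool pointing down it reaches from about 300 to 775 mm from the base axis. Payload 14.6 kg.
Tool frame: the origin (TCP) lies at the very end of the fingers, on their centre line; the grasp point (between the pads) lies 19 mm behind it; z points along the fingers, y is the line along which they close (so a half turn about z gives the same grasp; the last joint's range is limited). The gripper opens to 94 mm and grips with 3 to 60 N. Pads are 16 mm wide; open, the fingers measure 119 mm over their backs; the gripper's body (75 mm by 177 mm) begins 78 mm behind the grasp point.
Start: joints at [-1.403, 0.3, 1.521, -0, 1.321, -0.067], TCP at [127.95, -534.9, 205.446] pointing down, gripper open.
Joint ranges: [-3.03, 3.03], [-0.79, 2.21], [0.23, 2.52], [-1.04, 4.18], [0, 3.07], [-2.55, 2.55]. Speed limits (rad/s): [2.22, 2.22, 2.57, 3.14, 3.14, 3.14].

INTERFACE

Orientations are given as [roll, pitch, yaw] about the fixed x, y, z axes, in that order (R = Rz(yaw) Ry(pitch) Rx(roll)).
In Python, from cell import manip, eyes, ticket gives the robot as it stands. The module is installed in compiled form; this text tells all that it offers.
- The arm moves only by the tool arm_command, never from a script. Its argument "plan" is a list of rows, each a list of 5 numbers: the opening, from -1 (shut) to 1 (fully open), then the shift along the tool's x, y, z in m, then the turn about the tool's z in rad. In form: [[jaw, dx, dy, dz, roll], ...]. A call has 1 to 20 rows; each row shifts and turns the commanded pose from where the row before left it, along the tool's axes as they then stand; what a row does not reach is not made up. A row lasts 1/8 s, in which the tool goes at most 62.5 mm and 10.7 degrees, less where a joint would pass 70% of its speed; a pose out of reach is approached as far as the arm can. A call is refused whole if a number of a shift passes 0.0625 or a number of a turn 0.188, either way. A call with a gripper value outside its range is refused whole. The fingers move at their own pace and stop on an object; "newtons" is the grip in N (left out, the last holds). Time passes only in rows, so rows that do not move let the fingers close. It gives the time, the measured TCP pose, the force, the opening and the grip force at its end, in the units of the state.
- manip.read_state(): the state, without advancing time (a new reading comes with each control period).
- eyes.camera(name): name is "scene" or "top"; returns a dict with "img" (420x560x3 uint8, blue, green, red), "z_map" (420x560 float32, mm along the optical axis (not along the pixel's ray), 0 where there is no reading), "fx", "fy", "cx", "cy" (pixels), "dist" ([k1, k2, p1, p2, k3] as OpenCV has them; the pictures are not rectified), "eye" and "orientation" of the camera in the world. Camera axes: x right, y down, z forward; pixel columns grow to the right and rows downward; lengths in mm; the calibration is good to about 2 mm. A picture is of the moment at which its call begins.
- ticket.sign_off(): hands the job in; it is judged then, once.
The state is a dict: "clock": time; "joints": joint angles; "qd": joint speeds; "effort": joint torques, N m; "eef_pos": TCP position; "eef_rot": TCP orientation; "wrist_force": force on the tool from outside, world axes, zero at the start; "moment": the same for the moment, N m; "finger_gap": finger opening in mm; "finger_force": force on a finger pad.
Only numpy, scipy, OpenCV 4.12 (cv2) and the standard library are available. Lean on these libraries where they do the work, as an engineer would, in place of code of your own. Each camera call takes 0.05 s, during which the arm holds its last target. There are 200 camera calls.

## Working session

There is one attempt and no reset: what is moved stays moved. The work goes in short steps, Python scripts to look and compute and a tool call to move; the robot and the scene stay as the last step left them, time stands still between calls to the robot, and variables do not carry over. Pictures are saved under pics/ and viewed, at most 10 in all, crops included, and the job is handed in when it is done.

Besides the shell and the picture viewer there is one more tool, called after "Request:" by a JSON object that holds its "fn" and its "kwargs", one argument or row to a line. arm_command: Moves the arm, as the interface text tells. Its arguments: {"type":"object","properties":{"plan":{"type":"array"},"newtons":{"type":"number"}},"required":["plan"]}

```bash
mkdir -p pics; cat > h.py <<'E'
import numpy as np, cv2
from cell import manip, eyes, ticket
from scipy.spatial.transform import Rotation as R
def shot(n,f=None):
    c=eyes.camera(n)
    if f: cv2.imwrite('pics/'+f,c['img'])
    return c
def cloud(c):
    h,w=c['z_map'].shape
    u,v=np.meshgrid(np.arange(w),np.arange(h))
    K=np.array([[c['fx'],0,c['cx']],[0,c['fy'],c['cy']],[0,0,1.]])
    p=cv2.undistortPoints(np.stack([u,v],-1).reshape(-1,1,2).astype(np.float64),K,np.array(c['dist'],float)).reshape(h,w,2)
    z=c['z_map'].astype(float)
    P=np.stack([p[...,0]*z,p[...,1]*z,z],-1)
    o=np.array(c['orientation'],float)
    M=o if o.shape==(3,3) else R.from_euler('xyz',o).as_matrix()
    W=P@M.T+np.array(c['eye'],float)
    W[z==0]=np.nan
    return W
E
python3 - <<'E'
from h import *
print(manip.read_state())
for n in('top','scene'):
    c=shot(n,n+'1.png'); print(n,c['eye'],c['orientation'],c['fx'],c['dist'])
    W=cloud(c); np.save(n+'1.npy',W)
    print(W[::70,::80].round().tolist())
E
```

```text
{'clock': 0.0, 'joints': array([-1.40259645e+00,  3.00480380e-01,  1.52162264e+00, -5.27837009e-06,
        1.32070737e+00, -6.66270493e-02]), 'qd': array([-0.00071816, -0.00092744, -0.00021313,  0.00100416,  0.0001049 ,
       -0.00139465]), 'effort': array([-3.31394040e-04, -5.31803727e+01, -3.52736664e+01,  7.07655237e-02,
        2.44454015e-02, -1.12939072e-04]), 'eef_pos': array([ 127.90493406, -534.62999499,  204.86366417]), 'eef_rot': array([-3.14037727e+00, -7.59734185e-05,  2.34828193e-01]), 'wrist_force': array([ 0.1981109 , -0.44742404, -0.66920887]), 'moment': array([-0.01305526, -0.02088938,  0.00533908]), 'finger_force': 0.0, 'finger_gap': 93.93006972728173}
top [ 368.3420348    81.49480429 1064.9235806 ] [-2.94253205  0.01485572 -1.56006874] 503.0905056096971 [-0.03256321  0.          0.          0.          0.        ]
[[[730.0, 438.0, 529.0], [627.0, 266.0, 680.0], [670.0, 215.0, 615.0], [693.0, 138.0, 580.0], [1053.0, 19.0, 44.0], [865.0, -95.0, 325.0], [754.0, -157.0, 492.0]], [[583.0, 355.0, 638.0], [612.0, 306.0, 579.0], [778.0, 316.0, 246.0], [779.0, 174.0, 245
[... 1148 characters left out ...]
 -145.0, 317.0], [608.0, -241.0, 327.0], [165.0, 72.0, 385.0]], [[708.0, 531.0, 243.0], [639.0, 421.0, 246.0], [609.0, 298.0, 238.0], [696.0, 104.0, 196.0], [748.0, -138.0, 155.0], [593.0, -249.0, 175.0], [147.0, 75.0, 312.0]], [[237.0, 545.0, 290.0], [565.0, 447.0, 154.0], [766.0, 265.0, 45.0], [727.0, 93.0, 25.0], [516.0, 21.0, 85.0], [567.0, -247.0, 13.0], [119.0, 92.0, 241.0]], [[357.0, 561.0, 169.0], [185.0, 500.0, 238.0], [554.0, 336.0, 1.0], [483.0, 214.0, 1.0], [413.0, 89.0, 1.0], [568.0, -274.0, -184.0], [412.0, -363.0, -129.0]], [[241.0, 568.0, 158.0], [418.0, 491.0, 5.0], [361.0, 397.0, 6.0], [313.0, 297.0, -1.0], [421.0, 76.0, -162.0], [548.0, -281.0, -389.0], [146.0, 2.0, 0.0]]]
```

View pics/top1.png

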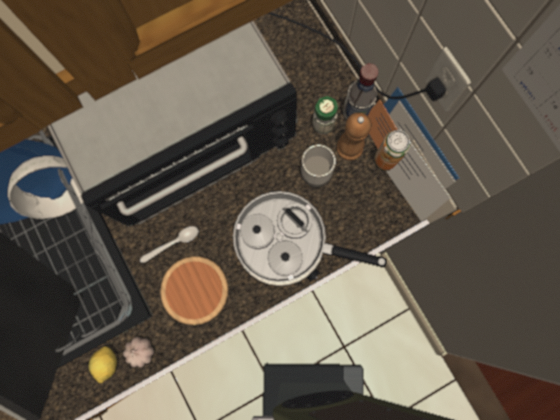

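View pics/scene1.png

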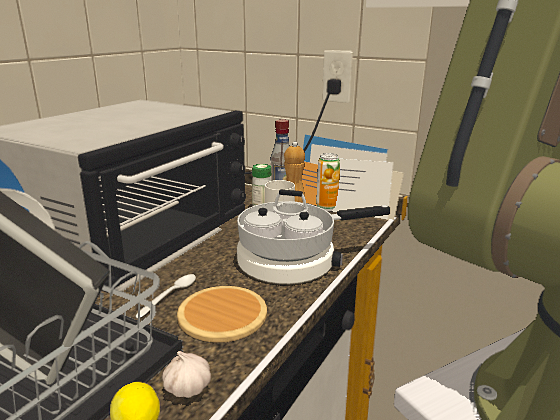

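The top view shows the pan at about (280,238), its handle pointing right to (383,261), and the open cup with its hoop at (294,220). The trivet is at (194,290) and the worktop edge runs from (90,417) to (425,230). The scene view shows the same layout, with a wall panel past the handle tip. Next I'll measure these.

```bash
cat >> h.py <<'E'
def circ(xy):
    A=np.c_[2*xy,np.ones(len(xy))]; s=np.linalg.lstsq(A,(xy**2).sum(1),rcond=None)[0]
    return s[:2],np.sqrt(s[2]+s[:2]@s[:2])
def robcirc(xy,r,c0):
    from scipy.optimize import least_squares
    return least_squares(lambda p:np.hypot(*(xy-p).T)-r,c0,loss='soft_l1',f_scale=2).x
def sel(W,box,zlo,zhi):
    u0,u1,v0,v1=box; P=W[v0:v1,u0:u1].reshape(-1,3)
    return P[(P[:,2]>zlo)&(P[:,2]<zhi)]
E
python3 - <<'E'
from h import *
W=np.load('top1.npy'); img=cv2.imread('pics/top1.png')
for n,(u,v) in dict(pan=(280,238),tip=(381,261),h0=(330,250),hm=(355,256),edge1=(150,384),edge2=(300,300),edge3=(400,244),triv=(194,290),hoop=(294,217),beaker=(318,165),mill=(357,122),can=(397,140),wall=(400,280),wall2=(430,320),wall3=(400,265)).items(): print(n,W[v,u].round(1))
P=sel(W,(155,235,250,330),8,18); c,r=P[:,:2].mean(0),0; print('triv mean',c,(P[:,:2].max(0)+P[:,:2].min(0))/2,np.ptp(P[:,:2],axis=0), np.median(P[:,2]))
P=sel(W,(225,335,185,290),84,96); q=P[:,:2]; c0=np.array([W[238,280,0],W[238,280,1]]); d=np.hypot(*(q-c0).T); print(len(q)); 
c=robcirc(q[(d>78)&(d<100)],88,c0); print('pan',c)
P=sel(W,(322,392,235,275),76,100); d=np.hypot(*(P[:,:2]-c).T);P=P[(d>105)&(d<225)]; m=P.mean(0); dd=np.hypot(*(P[:,:2]-c).T); print('handle',len(P),m,dd.min(),dd.max(),'ang',np.degrees(np.arctan2(*(m[:2]-c)[::-1])))
# hoop
P=sel(W,(270,325,195,245),112,140); print('hoop',len(P),P.mean(0), np.linalg.svd(P[:,:2]-P[:,:2].mean(0),full_matrices=False)[1:], np.ptp(P,axis=0))
# white trim
g=img.min(2)
pts=[]
for u in range(110,400,10):
    v=int(384-(u-150)*0.56); 
    col=[W[k,u] for k in range(v-12,v+13) if abs(W[k,u,2]-3)<12]
    pts.append(col[-1][:2])
pts=np.array(pts);l=cv2.fitLine(pts.astype(np.float32),cv2.DIST_HUBER,0,.01,.01).ravel();print('edge',l,pts[::6].round())
n=np.array([-l[1],l[0]]); n*=np.sign(n@(c-l[2:])); print('pan dist',n@(c-l[2:]),'tip dist',n@(c+215*(m[:2]-c)/np.hypot(*(m[:2]-c))-l[2:]),'inward',n)
E
```

```text
pan [502.6 102.8  85. ]
tip [458.6 -92.8  90.8]
h0 [480.    4.8  82.9]
hm [467.6 -42.5  93.2]
edge1 [  79.2  607.7 -905.7]
edge2 [ 398.1   44.4 -909.2]
edge3 [ 573.9 -271.4 -555.5]
triv [402.3 282.5   7.8]
hoop [536.6  75.9 129.6]
beaker [666.1  25.1  35.1]
mill [717.  -43.  155.4]
can [ 690.9 -123.9  128.1]
wall [ 472.6 -322.2 -809.4]
wall2 [ 330.  -413.  -759.2]
wall3 [ 519.3 -302.5 -709.9]
triv mean [402.32866324 282.58010563] [409.01936457 291.68023604] [152.0187671  154.60515412] 11.60024918149793
1394
pan [505.532214   105.13719438]
handle 594 [467.5430558  -49.37302187  90.25356062] 105.10719728202646 214.40265290280297 ang -103.81322194635322
hoop 151 [536.31104501  74.38294731 127.01252779] (array([184.37012659,  34.93697407]), array([[-0.7047059 , -0.70949954],
       [ 0.70949954, -0.7047059 ]])) [42.99605725 40.52648247 19.6021631 ]Traceback (most recent call last):
  File "<stdin>", line 16, in <module>
IndexError: list index out of range
```

Request:
{"fn": "arm_command", "kwargs": {
  "plan": [
    [-1,0.0095,-0.04,0,0],
    [-1,0.0095,-0.04,0,0],
    [-1,0.0095,-0.04,0,0],
    [-1,0.0095,-0.04,0,0],
    [-1,0.0095,-0.04,0,0],
    [-1,0.0395,-0.0173,0,0],
    [-1,0.0395,-0.0173,0,0],
    [-1,0.0395,-0.0173,0,0],
    [-1,0.0395,-0.0173,0,0],
    [-1,0.0395,-0.0173,0,0],
    [-1,0.0343,-0.0263,0,0],
    [-1,0.0343,-0.0263,0,0],
    [-1,0.0343,-0.0263,0,0],
    [-1,0.0343,-0.0263,0,0],
    [-1,0.0343,-0.0263,0,0],
    [-1,0,0,0,0]
  ],
  "newtons": 10
}}

```text
clock: 2.1
eef_pos: [436.4, -29.8, 204.9]
eef_rot: [-3.141, 0.001, 0.238]
wrist_force: [-0.1, -0.7, -0.5]
finger_gap: 0.4
finger_force: 0.0
```

Request:
{"fn": "arm_command", "kwargs": {
  "plan": [
    [-1,0,0,0,-0.172],
    [-1,0,0,0,-0.172],
    [-1,0,0,0,-0.172],
    [-1,0,0,0,-0.172],
    [-1,0,0,0,-0.172],
    [-1,0,0,0,-0.172],
    [-1,0,0,0,-0.172],
    [-1,0,0,0,0]
  ]
}}

```text
clock: 3.1
eef_pos: [435.3, -32.1, 205.4]
eef_rot: [-3.141, 0.0, 1.437]
wrist_force: [0.4, 0.4, 0.0]
finger_gap: 0.4
finger_force: 0.0
```

```bash
python3 - <<'E'
from h import *
W=np.load('top1.npy')
pts=[]
for u in range(120,300,5):
    col=W[:,u]; k=np.where(abs(col[:,2]-2)<8)[0]; pts.append(col[k[-1],:2])
pts=np.array(pts);l=cv2.fitLine(pts.astype(np.float32),cv2.DIST_HUBER,0,.01,.01).ravel()
c=np.array([505.5,105.1]);n=np.array([-l[1],l[0]]); n*=np.sign(n@(c-l[2:]));print(l,n,'pan dist',n@(c-l[2:]),'tip',n@(np.array([454.2,-103.7])-l[2:]), np.abs((pts-l[2:])@n).max())
s=W[...,0:2]@n-l[2:]@n
P=W[(W[...,2]>190)&(W[...,2]<260)&(s>150)&(W[...,1]>0)]; t=(P[:,:2]-l[2:])@n; print('oven min inward',np.percentile(t,[0,1,5]))
s=manip.read_state();p=s['eef_pos'];y=s['eef_rot'][2];print(s['clock'],p,s['eef_rot'],s['finger_gap'],s['wrist_force'])
E
```

```text
[  0.4985186  -0.866879  277.59686   259.45477  ] [0.866879  0.4985186] pan dist 120.6157173924861 tip -27.945855397659766 180.9588059102159
oven min inward [150.06447874 165.28383573 271.36092705]
3.1 [435.31152013 -32.07412629 205.36751763] [-3.14129574e+00  8.22247090e-05  1.43704300e+00] 0.39989831257855285 [0.44301407 0.43558346 0.02636446]
```

Request:
{"fn": "arm_command", "kwargs": {
  "plan": [
    [-1,0,0,0.036,0],
    [-1,0,0,0.036,0],
    [-1,0,0,0.036,0],
    [-1,0,0,0.036,0],
    [-1,0,0,0,0],
    [-1,-0.0031,0.0099,0,0],
    [-1,-0.0024,0.0101,0,0],
    [-1,-0.0018,0.0102,0,0],
    [-1,-0.0011,0.0103,0,0],
    [-1,0,0,0,0]
  ]
}}

```text
clock: 4.35
eef_pos: [475.5, -45.4, 61.5]
eef_rot: [3.141, 0.0, 1.439]
wrist_force: [-0.4, -0.9, -0.4]
finger_gap: 0.2
finger_force: 0.0
```

Request:
{"fn": "arm_command", "kwargs": {
  "plan": [
    [-1,-0.0004,0.0103,0,0],
    [-1,0.0003,0.0103,0,0],
    [-1,0.001,0.0103,0,0],
    [-1,0.0017,0.0102,0,0],
    [-1,0.0024,0.0101,0,0],
    [-1,0.0031,0.0099,0,0],
    [-1,0.0037,0.0097,0,0],
    [-1,0.0044,0.0094,0,0],
    [-1,0,0,0,0]
  ]
}}

```text
clock: 5.48
eef_pos: [557.2, -39.4, 61.4]
eef_rot: [3.141, 0.0, 1.439]
wrist_force: [-0.6, 0.1, -0.2]
finger_gap: 0.6
finger_force: 0.0
```

```bash
python3 - <<'E'
from h import *
c=shot('top','top2.png'); np.save('top2.npy',cloud(c)); shot('scene','scene2.png')
E
```

```text
(no output)
```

View pics/top2.png

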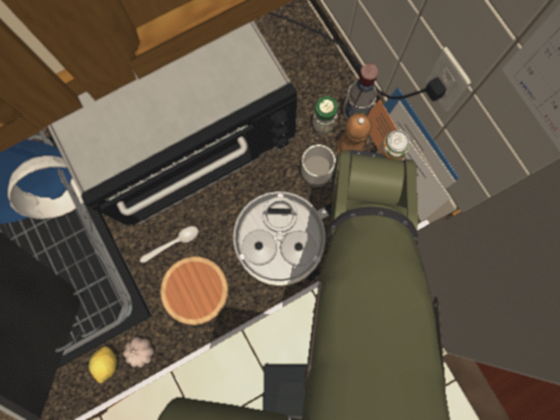

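The pan has turned. The open cup is now at (280,213) with its bar lying level in the image, and the handle stub at (325,214) is under the arm. I'll back off, rise, and measure the bar.

Request:
{"fn": "arm_command", "kwargs": {
  "plan": [
    [-1,-0.004,-0.012,0,0],
    [-1,-0.004,-0.012,0,0],
    [0,0,0,-0.045,0],
    [0.3,0,0,-0.045,0],
    [0.3,0,0,-0.045,0],
    [0.3,0,0,-0.045,0],
    [0.3,0,0,0,0]
  ]
}}

```text
clock: 6.45
eef_pos: [531.9, -44.8, 244.8]
eef_rot: [3.136, 0.0, 1.439]
wrist_force: [-1.2, -0.0, -0.2]
finger_gap: 47.2
finger_force: 0.0
```

```bash
python3 - <<'E'
from h import *
for k in (2,3):
    if k==3: np.save('top3.npy',cloud(shot('top')))
    W=np.load(f'top{k}.npy')
    P=sel(W,(260,300,195,225),118,136); print(k,len(P),P.mean(0),(P.max(0)+P.min(0))/2,np.ptp(P,axis=0)); v=np.linalg.svd(P[:,:2]-P[:,:2].mean(0),full_matrices=False)[2][0]; print('bar ang',np.degrees(np.arctan2(v[1],v[0])))
    P=sel(W,(160,230,255,325),8,18)
    cs=P[np.hypot(*(P[:,:2]-[402,283]).T)<85]; print('triv',cs.mean(0))
c=np.array([505.5,105.1])
P=sel(W,(318,400,180,270),76,98); d=np.hypot(*(P[:,:2]-c).T);P=P[(d>105)&(d<225)];m=P.mean(0)[:2]-c;print(len(P),'handle ang',np.degrees(np.arctan2(m[1],m[0])))
s=manip.read_state();print(s['clock'],s['eef_pos'],s['eef_rot'],s['finger_gap'])
E
```

```text
2 141 [549.23527445 104.37590943 127.96381342] [549.68571677 104.54708956 126.47493498] [10.45651103 49.64903143 13.26893707]
bar ang -91.53659478543615
triv [401.98301458 282.07714875  11.77747436]
3 144 [549.27191289 104.50040278 127.66018317] [549.57237803 104.6421467  125.32037737] [10.4263631  53.6790034  14.20828008]
bar ang -91.46089323530387
triv [401.88059519 282.13554524  11.75350328]
251 handle ang -60.736636220517035
6.5 [531.27278709 -44.63351149 242.40967856] [3.13918314e+00 7.48253450e-05 1.43853726e+00] 50.87200750279013
```

Request:
{"fn": "arm_command", "kwargs": {
  "plan": [
    [0.3,0.0375,-0.0005,0,0],
    [0.3,0.0375,-0.0005,0,0],
    [0.3,0.0375,-0.0005,0,0],
    [0.3,0.0375,-0.0005,0,0],
    [0.3,0,0,0,-0.106],
    [0.3,0,0,0.03,0],
    [0.3,0,0,0.03,0],
    [0.3,0,0,0,0],
    [0.3,0,0,0,0]
  ],
  "newtons": 15
}}

```text
clock: 7.62
eef_pos: [549.4, 104.4, 182.1]
eef_rot: [3.141, -0.0, 1.545]
wrist_force: [0.3, 0.2, 0.2]
finger_gap: 61.0
finger_force: 0.0
```

```bash
python3 - <<'E'
from h import *
s=manip.read_state();print(s['clock'],s['eef_pos'],s['eef_rot'],s['finger_gap'],s['wrist_force'])
shot('scene','scene4.png')
E
```

```text
7.625 [549.42617211 104.43352452 182.0660745 ] [ 3.14120463e+00 -6.74499973e-06  1.54467102e+00] 61.00073212429467 [0.28822576 0.22694186 0.19936645]
```

View pics/scene4.png

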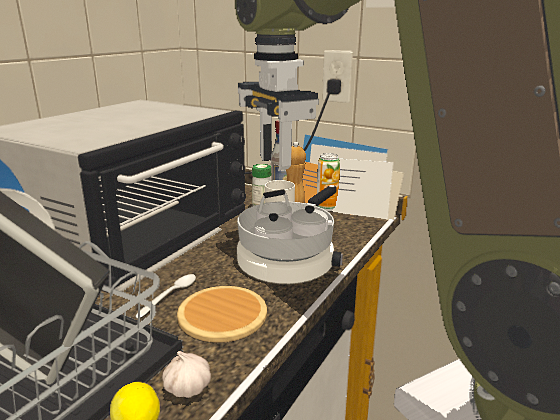

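The fingers hang centred over the hoop bar at (274,193), with the handle swung in at (322,196). I'll go down and grip.

Request:
{"fn": "arm_command", "kwargs": {
  "plan": [
    [0.3,0,0,0.0255,0],
    [0.3,0,0,0.0255,0],
    [0.3,0,0,0.0255,0],
    [0.3,0,0,0,0],
    [0.0,0,0,0,0],
    [-0.5,0,0,0,0],
    [-1,0,0,0,0],
    [-1,0,0,0,0],
    [-1,0,0,0,0],
    [-1,0,0,0,0]
  ],
  "newtons": 15
}}

```text
clock: 8.93
eef_pos: [549.4, 104.6, 105.0]
eef_rot: [3.142, 0.0, 1.545]
wrist_force: [-0.0, 0.1, -0.5]
finger_gap: 10.2
finger_force: 15.0
```

Request:
{"fn": "arm_command", "kwargs": {
  "plan": [
    [-1,0,0,-0.005,0],
    [-1,0,0,-0.008,0],
    [-1,0,0,-0.01,0],
    [-1,0,0,-0.01,0],
    [-1,0,0,-0.012,0],
    [-1,0,0,-0.015,0],
    [-1,0,0,-0.015,0],
    [-1,0,0,-0.015,0],
    [-1,0,0,0,0],
    [-1,0,0,0,0]
  ]
}}

```text
clock: 10.18
eef_pos: [549.2, 104.5, 194.5]
eef_rot: [-3.141, 0.0, 1.545]
wrist_force: [0.7, 1.0, -1.6]
finger_gap: 10.3
finger_force: 15.0
```

```bash
python3 - <<'E'
from h import *
W=cloud(shot('top')); shot('scene','scene5.png')
P=sel(W,(150,240,250,330),8,18);P=P[np.hypot(*(P[:,:2]-[402,283]).T)<85];q=P[:,:2]
import cv2
print('minEnclosing',cv2.minEnclosingCircle(q[np.hypot(*(q-q.mean(0)).T)<73].astype(np.float32)),q.mean(0))
E
```

```text
minEnclosing ((402.1292419433594, 283.42913818359375), 69.91449737548828) [401.68975016 282.13507624]
```

View pics/scene5.png

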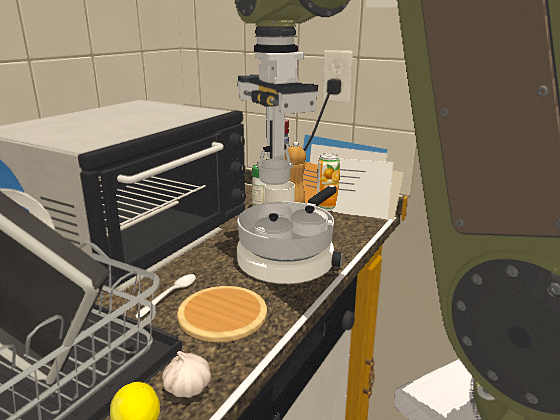

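The cup is lifted clear at (275,172) and upright, and the lidded cups are still seated. I'll carry it over the trivet.

Request:
{"fn": "arm_command", "kwargs": {
  "plan": [
    [-1,0.0087,-0.0076,0,0],
    [-1,0.0174,-0.0152,0,0],
    [-1,0.0174,-0.0152,0,0],
    [-1,0.0174,-0.0152,0,0],
    [-1,0.0174,-0.0152,0,0],
    [-1,0.0174,-0.0152,0,0],
    [-1,0.0174,-0.0152,0,0],
    [-1,0.0174,-0.0152,0,0],
    [-1,0.0174,-0.0152,0,0],
    [-1,0.0174,-0.0152,0,0],
    [-1,0.0087,-0.0076,0,0],
    [-1,0,0,0.02,0],
    [-1,0,0,0.025,0],
    [-1,0,0,0.025,0],
    [-1,0,0,0.025,0],
    [-1,0,0,0.02,0],
    [-1,0,0,0.012,0],
    [-1,0,0,0,0],
    [-1,0,0,0,0]
  ]
}}

```text
clock: 12.65
eef_pos: [402.2, 282.7, 68.7]
eef_rot: [3.141, -0.001, 1.545]
wrist_force: [-0.2, 0.5, -1.7]
finger_gap: 9.8
finger_force: 15.0
```

Expected contact is at TCP z of about 56, so I'll go down slowly.

Request:
{"fn": "arm_command", "kwargs": {
  "plan": [
    [-1,0,0,0.005,0],
    [-1,0,0,0.003,0],
    [-1,0,0,0.002,0],
    [-1,0,0,0.0015,0],
    [-1,0,0,0,0],
    [-1,0,0,0,0]
  ]
}}

```text
clock: 13.4
eef_pos: [402.0, 282.5, 56.5]
eef_rot: [3.142, -0.0, 1.545]
wrist_force: [0.3, -0.1, -1.9]
finger_gap: 9.7
finger_force: 15.0
```

Request:
{"fn": "arm_command", "kwargs": {
  "plan": [
    [-1,0,0,0.001,0],
    [-1,0,0,0.001,0],
    [-1,0,0,0,0],
    [-1,0,0,0,0]
  ]
}}

```text
clock: 13.9
eef_pos: [402.7, 282.6, 55.5]
eef_rot: [3.14, -0.001, 1.545]
wrist_force: [-1.1, -3.9, 9.1]
finger_gap: 9.9
finger_force: 15.0
```

The wrist now reads 9 N upward, so the cup is down while still held. Release gently, then rise.

Request:
{"fn": "arm_command", "kwargs": {
  "plan": [
    [-1,0,0,-0.0005,0],
    [-0.7,0,0,0,0],
    [-0.5,0,0,0,0],
    [-0.3,0,0,0,0],
    [-0.2,0,0,0,0],
    [-0.2,0,0,0,0]
  ]
}}

```text
clock: 14.65
eef_pos: [401.9, 282.5, 54.9]
eef_rot: [-3.142, 0.0, 1.545]
wrist_force: [-0.4, -0.9, 0.2]
finger_gap: 37.9
finger_force: 0.0
```

Request:
{"fn": "arm_command", "kwargs": {
  "plan": [
    [-0.2,0,0,-0.015,0],
    [-0.2,0,0,-0.03,0],
    [-0.2,0,0,-0.04,0],
    [-0.2,0,0,-0.04,0],
    [-0.2,0,0,-0.03,0],
    [-0.2,0,0,0,0],
    [-0.2,0,0,0,0]
  ]
}}

```text
clock: 15.52
eef_pos: [401.6, 282.3, 209.6]
eef_rot: [-3.141, 0.0, 1.545]
wrist_force: [-0.0, 1.0, -0.7]
finger_gap: 37.7
finger_force: 0.0
```

```bash
python3 - <<'E'
from h import *
shot('scene','scene6.png');c=shot('top');W=cloud(c)
P=sel(W,(150,240,240,330),70,90);print('bar',len(P),P.mean(0) if len(P) else 0)
E
```

```text
bar 130 [432.26596582 241.21986045  80.70186254]
```

View pics/scene6.png

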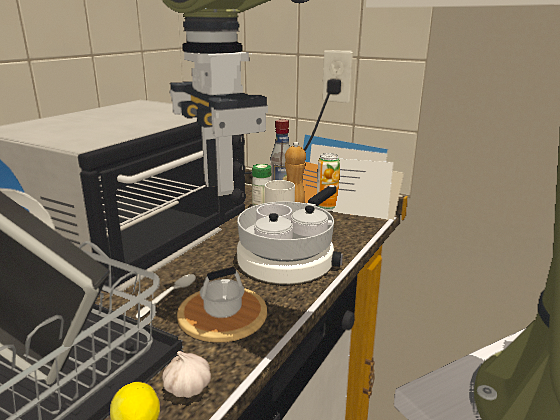

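The cup stands upright in the middle of the trivet at (223,297). The lidded cups are seated, the handle is in over the worktop at (322,196), the bystanders are in place, and the gripper is clear of everything. (The "bar" figure is mixed with pan points, so I'm ignoring it.) Handing in.

```bash
python3 -c "
from cell import ticket
print(ticket.sign_off())"
```

```text
the job is handed in; nothing more can be done
None
```

The job is handed in, with no verdict returned: the handle is swung in over the worktop, the open cup stands upright in the middle of the trivet, both lidded cups are still seated and the bystanders look untouched in the last picture.

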